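Release a coded module from its push-push dock and load it in the carousel

TASK

Turn the carousel by the bar on its hub until the empty pocket stands squarely in the loading opening of the clear guard. Then press the white module in the dock down to the stop and let go, so that the sprung nest unlatches and lifts it; draw the module out, and set it down (not drop it) flat in the empty pocket, leaving the carousel facing the opening and the nest up. Leave the date stamp, the screwdriver and the tape roll where they lie.

Things in the scene. Friction and masses are not known exactly. Their poses are not given: they have to be found in the camera images.
- well (a point): Centre of the mouth of the dock's well, level with the dock's top face. The dock: grey block with bare metal top, 120 (x) x 156 (y) mm, top face 62 mm above the bench, fixed at the robot's right. The well, 51 (x) x 77 (y) mm, is in the middle of its top and holds the module. Axes are the dock's: z up, x along its short side.
- module_c (a point): Centre of the white moulded module's solid body, 46 (x) x 72 (y) x 30 mm high (label and contacts 2 mm higher, looks only); z up. Loose, about 60 g. Latched, its top is 1.5 mm below the dock's top face with 2.5 mm gaps at the sides: it cannot be gripped. Raised, its top is 23.5 mm above the dock's top face, to be gripped across the short sides.
- nest (a joint): Height (m, up positive) of the sprung nest under the module: 0 latched, +0.025 raised, -0.0128 lower stop. Pressed from 0 at least 11 mm deeper, nearly to the stop (it takes 5 to 8 N; the stop is hard), and let go, it unlatches and rises to +0.025 in half a second. A shallower press leaves it latched; a full press from the raised position latches it again. Off-centre presses work.
- rotor (a joint): Angle (rad) of the carousel's disc about its upright hub, counter-clockwise from above positive; 0: the empty pocket stands squarely in the loading opening. It starts between 0.6 and 1.3, so it is to be turned clockwise. It turns stiffly (0.12 N m) and stays where it is left.
- turn_bar (a point): Centre of the black bar on the carousel's hub, on the disc's axis, 80 mm above the bench. The bar is 22 mm thick (x), 66 mm long (y), 32 mm high (from 64 to 96 mm above the bench) and turns with the disc; axes turn with the disc, z up.
- pocket (a point): Centre of the floor of the carousel's empty pocket, 85 mm from the disc's axis, 20 mm above the bench; axes turn with the disc: x to the hub, y across, z up. Inside 58 (x) x 86 (y) mm, walls 3 mm thick, 8 mm high. The module lies in it with its x along the pocket's x (either way round). The other two pockets hold modules fixed to the disc.
- opening (a point): Where the floor centre of the pocket is at joint 0, 20 mm above the bench; fixed; x to the hub (85 mm away), z up. Carousel: fixed base 280 x 280 mm at the robot's left, disc 260 mm across, clear flat guard 58 to 63 mm above the bench over all but a slot 124 mm wide (y within 62 mm of the hub) that is open to the front (-x) and ends 80 mm beyond the hub.
- stamp: Date stamp with a wooden knob, 28 x 40 x 73 mm, standing between dock and carousel, further back; origin under its base. Not to be moved.
- driver: Dark-handled screwdriver, 169 mm long, 22 mm thick, lying behind between dock and carousel; origin at the underside of its middle. Not to be moved.
- tape_roll: Brown tape roll, 70 mm across, 19 mm high, lying flat to the right of the dock; origin under its centre. Not to be moved.

How it is judged:
By the outcome, as a careful person would: the job done as asked, in the order asked, and still so for the second after the job is handed in, with the robot touching nothing.
It also fails if it takes over 58 s, if anything falls off the work surface, if the arm or the gripper's body presses on something with over 40 N, if the wrist force passes 120 N, or if a joint passes its speed limit or range.

ROBOT

A 7-joint arm with a two-finger parallel gripper is mounted at the origin on a cart in front of the work surface, level with it; the furniture and walls round the work are solid. World frame = base frame: x ahead of the robot, y to its left, z up, the work surface at z = 0. Lengths are in m, angles in rad, forces in N, time in s.
With the tool pointing down it reaches from about 0.425 to 0.95 m from the base axis. Payload 16.7 kg.
Tool frame: the origin (TCP) lies between the finger pads; the fingertips stand 14 mm ahead of it and the grasp point (between the pads) lies 5 mm behind it (bot.tip_extent is the distance from the TCP to the fingertips, in m); z points along the fingers, x is the direction in which the jaws open and shut, and the axes are right-handed (so a half turn about z gives the same grasp; the last joint's range is limited). The gripper opens to 94 mm and grips with 3 to 60 N. Pads are 16 mm wide; open, the fingers measure 119 mm over their backs; the gripper's body (75 mm by 177 mm) begins 78 mm behind the grasp point.
Start: joints at [1.018, 0.426, 0.074, 1.606, -0.034, 1.111, -0.067], TCP at [0.265, -0.621, 0.219] pointing down, gripper open.
Joint ranges: [-2.85, 2.85], [-0.5, 2.14], [-1.23, 1.37], [0.21, 2.46], [-1.02, 4.16], [0.16, 2.05], [-2.73, 2.73]. Speed limits (rad/s): [1.89, 1.89, 2.39, 2.39, 3.01, 3.01, 3.01].

INTERFACE

Orientations are given as a rotation vector (axis times angle).
In Python, from station import bot gives the robot as it stands. The module is installed in compiled form; this text tells all that it offers.
- The arm moves only by the tool drive_tool, never from a script. Its argument "plan" is one flat list of numbers, 4 for each row, row after row: the shift along the tool's x, y, z in cm, then the turn about the tool's z in degrees. A call has exactly 8 rows; each row is the pose to reach, as a shift and turn from the pose measured when the call began, along the tool's axes at that moment; what a row does not reach only later rows make up. A row lasts 1/8 s, in which the tool goes at most 62.5 mm and 10.7 degrees, less where a joint would pass 70% of its speed; a pose out of reach is approached as far as the arm can. A call with a gripper value outside its range is refused whole. "jaw" is the finger opening in cm, from 0 to 9.4, set as the call begins (left out, the last holds). The fingers move at their own pace and stop on an object; "grip_force" is the grip in N (left out, the last holds). Time passes only in rows, so rows that repeat a pose let the fingers close, or fill a call up. It gives the time, the measured TCP pose, the force and the opening at its end, in the units of the state.
- bot.read_state(): the state, without advancing time (a new reading comes with each control period).
- bot.read_camera(name): name is "side" or "top"; returns the picture (480x640x3 uint8, blue, green, red); there is no depth.
- bot.camera_info(name): a dict with "K" (3x3 intrinsics, pixels), "R" (3x3) and "t" (3): a world point X has camera coordinates R X + t. Camera axes: x right, y down, z forward; pixel columns grow to the right and rows downward; lengths in m; the calibration is good to about 2 mm. A picture is of the moment at which its call begins. camera_info takes no time and is no camera call.
- bot.hand_in(): hands the job in, once; it reports no verdict.
Trained networks look in the newest picture that a camera, given by its name, has taken for a name from the list of things; names that differ only in an ending like _2 or _b are one class to them, and where a whole thing is asked for, a point or a joint stands for the part that bears it (a point fixed in the world has none). Each returns a list of dicts, best first, with "conf" (0 to 1); they miss things now and then, are a little off and sometimes report something else, mostly with a low value. They report only what shows in the picture. A call takes as long as a camera call.
- bot.silhouettes(camera, query): "pixels" (480x640 bool, what is visible of it) and "xy" ([column, row] in pixels, amid what is visible of it).
- bot.place_of(camera, query): "xy" ([column, row] in pixels: a listed point, or the origin of a listed thing).
The state is a dict: "time": time; "q": joint angles; "qvel": joint speeds; "tau": joint torques, N m; "eef_pos": TCP position; "ee_rot": TCP orientation; "contact_force": force on the tool from outside, world axes, zero at the start; "wrist_torque": the same for the moment, N m; "finger_gap": finger opening in m.
Only numpy, scipy, OpenCV 4.12 (cv2) and the standard library are available. Lean on these libraries where they do the work, as an engineer would, in place of code of your own. Each camera call takes 0.05 s, during which the arm holds its last target.

## Working session

There is one attempt and no reset: what is moved stays moved. The work goes in short steps, Python scripts to look and compute and a tool call to move; the robot and the scene stay as the last step left them, time stands still between calls to the robot, and variables do not carry over. Pictures are saved under pics/ and viewed, and the job is handed in when it is done.

Besides the shell and the picture viewer there is one more tool, called after "Request:" by a JSON object that holds its "op" and its "data". drive_tool: Moves the arm, as the interface text tells. Its arguments: {"type":"object","properties":{"plan":{"type":"array"},"jaw":{"type":"number"},"grip_force":{"type":"number"}},"required":["plan"]}

```bash
mkdir -p pics
cat > h.py <<'E'
import numpy as np, cv2
from scipy.spatial.transform import Rotation as R
from station import bot
def ray(cam,px):
    c=bot.camera_info(cam);K,Rm,t=[np.array(c[k],float) for k in("K","R","t")]
    d=Rm.T@np.linalg.solve(K,np.array([px[0],px[1],1.]));return -Rm.T@t,d
def atz(cam,px,z):
    o,d=ray(cam,px);return o+d*(z-o[2])/d[2]
def proj(cam,X):
    c=bot.camera_info(cam);p=np.array(c["K"])@(np.array(c["R"])@np.array(X)+np.array(c["t"]));return p[:2]/p[2]
def tool(target,yaw=None):
    s=bot.read_state();Rm=R.from_rotvec(s["ee_rot"]).as_matrix()
    print("t",s["time"],"tcp",np.round(s["eef_pos"],4),"shift cm",np.round(Rm.T@(np.array(target)-s["eef_pos"])*100,2),"toolx",np.round(Rm[:,0],3),"F",np.round(s["contact_force"],1))
E
python3 - <<'E'
from h import *
for c in("top","side"):
    cv2.imwrite(f"pics/{c}0.png",bot.read_camera(c))
    o,d=ray(c,(320,240));print(c,o,d)
s=bot.read_state();print(s)
print(R.from_rotvec(s["ee_rot"]).as_matrix().round(3))
for c in("top","side"):
  for q in("well","module_c","turn_bar","pocket","opening","stamp","driver","tape_roll"):
    r=bot.place_of(c,q)
    print(c,q,[(np.round(a["xy"],1),round(a["conf"],2)) for a in r[:3]])
print(bot.read_state()["time"])
E
```

```text
top [ 0.3239788  -0.06657     1.24358954] [ 0.18223933  0.01389748 -0.98317179]
side [0.26495527 0.90365329 0.8374046 ] [ 0.20930667 -0.77810828 -0.59227108]
{'time': 0.1, 'q': array([ 1.0185274 ,  0.42668839,  0.07385547,  1.60652587, -0.03411764,
        1.11078675, -0.06709072]), 'qvel': array([-8.42654150e-05, -8.29378484e-04,  9.94725180e-04, -1.36176675e-03,
       -1.36494476e-03, -6.23532619e-04,  9.22584690e-04]), 'tau': array([ 1.05489849e-02, -9.37454295e+01,  3.67845677e+00, -4.55039048e+01,
       -4.84352396e-02,  1.68580381e-02, -1.76526459e-05]), 'eef_pos': array([ 0.2644127 , -0.62065434,  0.21884062]), 'ee_rot': array([-2.62038474e+00,  1.73192519e+00,  1.56107684e-03]), 'contact_force': array([-0.35534877, -0.46137717,  0.31196284]), 'wrist_torque': array([-0.01292811,  0.00770553, -0.04993718]), 'finger_gap': 0.09433647401046998}
[[ 0.392 -0.92  -0.001]
 [-0.92  -0.392  0.001]
 [-0.001  0.    -1.   ]]
top well [(array([394.9, 281.8]), 0.74)]
top module_c [(array([398.1, 285.4]), 0.93)]
top turn_bar [(array([194.8, 214.1]), 0.86)]
top pocket [(array([235.5, 243.3]), 0.66)]
top opening [(array([202.4, 256.3]), 0.77)]
top stamp [(array([335.8, 191.5]), 0.76)]
top driver [(array([312.1, 193.7]), 0.64)]
top tape_roll [(array([496. , 297.9]), 0.84)]
side well []
side module_c [(array([290.6, 313.4]), 0.61), (array([358.3, 231.8]), 0.52)]
side turn_bar [(array([260.5, 306.8]), 0.96)]
side pocket [(array([289.1, 314.1]), 0.64)]
side opening [(array([293.3, 329.1]), 0.97)]
side stamp [(array([279.4, 257.7]), 0.47)]
side driver []
side tape_roll [(array([378.4, 209.5]), 0.75)]
0.9
```

View pics/top0.png

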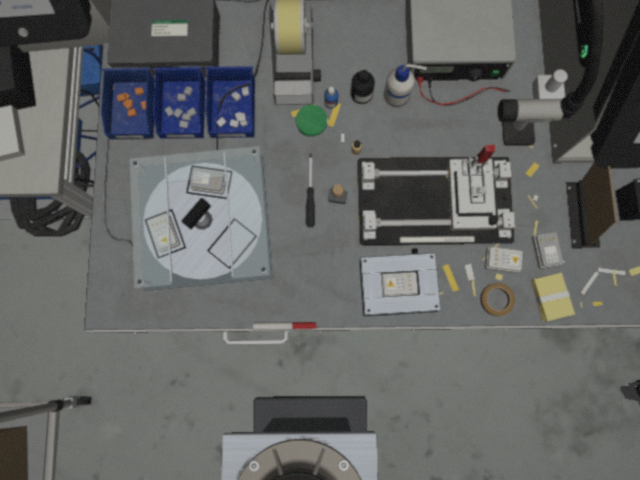

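View pics/side0.png

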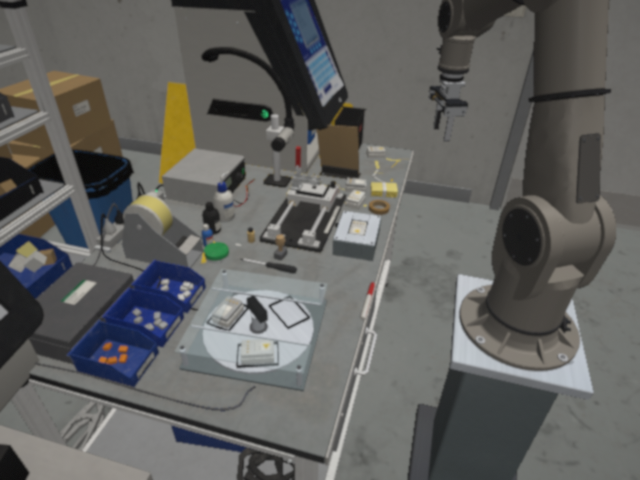

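Run:
```python
from h import *
print("well",atz("top",(394.9,281.8),.062)," mod",atz("top",(398.1,285.4),.0455))
b=atz("top",(194.8,214.1),.08);o=atz("top",(202.4,256.3),.02);p=atz("top",(235.5,243.3),.02)
print("bar",b,"open",o,"pocket",p,"r",np.linalg.norm((o-b)[:2]),np.linalg.norm((p-b)[:2]))
print("barside",atz("side",(260.5,306.8),.08),"open",atz("side",(293.3,329.1),.02))
a=lambda v:np.degrees(np.arctan2(v[1],v[0]))
print(a(o-b),a(p-b))
print("stamp",atz("top",(335.8,191.5),0),"driver",atz("top",(312.1,193.7),0),"tape",atz("top",(496,297.9),0))
```

```text
well [ 0.45400533 -0.20257048  0.062     ]  mod [ 0.44825306 -0.21084996  0.0455    ]
bar [0.59742363 0.20890187 0.08      ] open [0.51824129 0.20381134 0.02      ] pocket [0.54576818 0.13304849 0.02      ] r 0.07934580315375067 0.09177156243986655
barside [0.59250609 0.19946871 0.08      ] open [0.51691009 0.19044995 0.02      ]
-176.32159592077207 -124.2545032991175
stamp [ 0.66379625 -0.08516224  0.        ] driver [ 0.65944194 -0.03238663  0.        ] tape [ 0.42382458 -0.42465881  0.        ]
```

Run:
```python
import cv2
a=cv2.imread("pics/top0.png")
cv2.imwrite("pics/zt1.png",cv2.resize(a[140:295,120:280],None,fx=5,fy=5,interpolation=cv2.INTER_CUBIC)[:600*2][:775,:800][::1,::1][:600])
cv2.imwrite("pics/zt2.png",cv2.resize(a[245:325,350:450],None,fx=7,fy=7,interpolation=cv2.INTER_CUBIC))
b=cv2.imread("pics/side0.png")
cv2.imwrite("pics/zs1.png",cv2.resize(b[260:390,175:335],None,fx=4.6,fy=4.6,interpolation=cv2.INTER_CUBIC))
```

```text
(no output)
```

View pics/zt1.png

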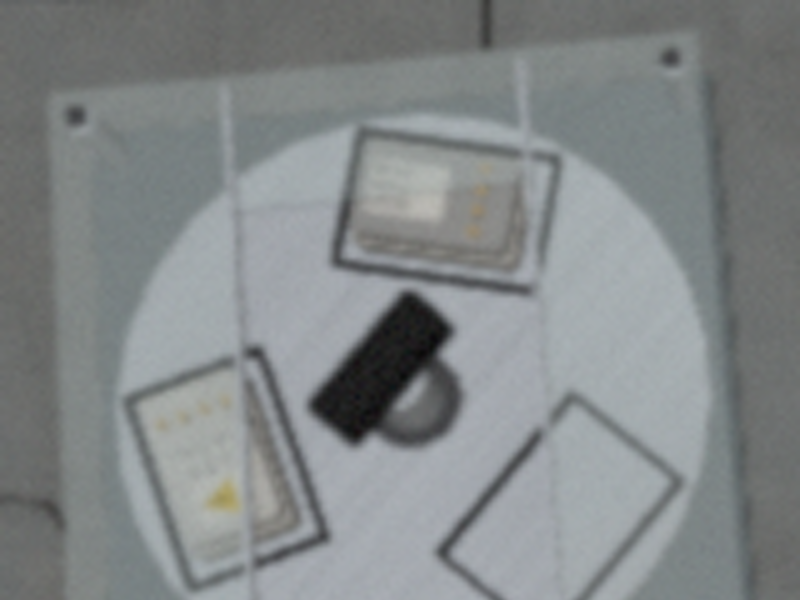

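View pics/zt2.png

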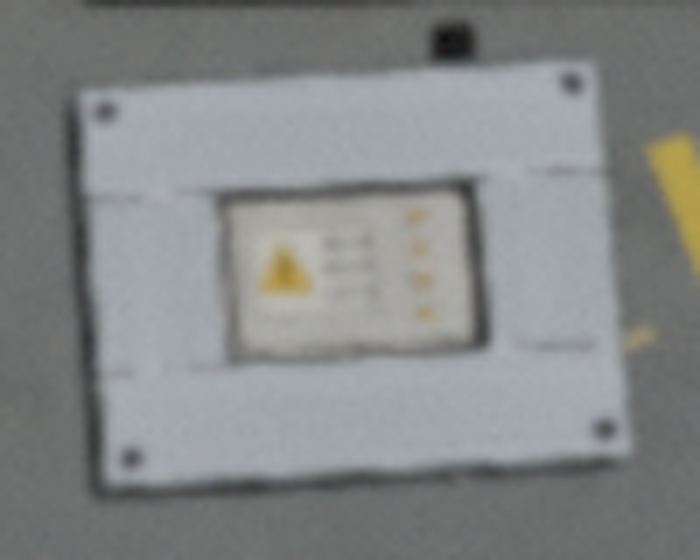

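View pics/zs1.png

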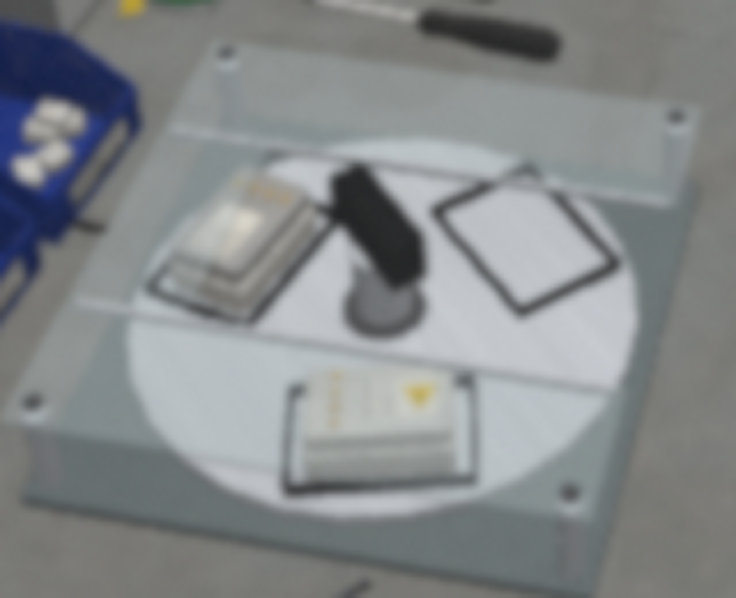

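```bash
cat > m.py <<'E'
from h import *
T=lambda p,z,off,s:np.array([atz("top",((x+.5)/s-.5+off[0],(y+.5)/s-.5+off[1]),z)[:2] for x,y in p])
def rep(n,c):
    l=[np.linalg.norm(c[(i+1)%4]-c[i]) for i in range(4)]
    an=[np.degrees(np.arctan2(*(c[(i+1)%4]-c[i])[::-1]))%90 for i in range(4)]
    print(n,c.mean(0).round(4),np.round(l,4),np.round(an,1))
if __name__=="__main__":
    rep("dock",T([(78,90),(597,62),(632,455),(97,490)],.062,(350,245),7))
    rep("well",T([(220,192),(475,180),(490,347),(232,362)],.062,(350,245),7))
    rep("bar",T([(407,290),(453,328),(357,445),(310,405)],.096,(120,140),5))
    g=T([(225,90),(245,600-0),(520,60),(545,300)],.063,(120,140),5);print(g)
    print(T([(76,116),(670,57)],.063,(120,140),5), [atz("top",p,.063)[:2] for p in((131,155),(260,147),(270,277),(137,289))])
E
python3 m.py
python3 - <<'E'
import cv2
a=cv2.imread("pics/top0.png")
cv2.imwrite("pics/zt3.png",cv2.resize(a[215:295,120:280],None,fx=5,fy=5,interpolation=cv2.INTER_CUBIC))
E
```

```text
dock [ 0.4504 -0.2123] [0.1534 0.1155 0.1554 0.1173] [2.4 2.4 3.1 1.4]
well [ 0.4511 -0.2133] [0.075  0.0491 0.0753 0.0499] [2.1 2.8 2.7 2.4]
bar [0.596  0.2028] [0.0253 0.0615 0.026  0.0613] [49.9 52.  49.5 51.4]
[[0.72661171 0.28178258]
 [0.50532301 0.26436528]
 [0.73828414 0.15524454]
 [0.63192375 0.14232976]]
[[0.71586424 0.34538431]
 [0.7387111  0.09077119]] [array([0.73347939, 0.35447301]), array([0.7475171 , 0.07711366]), array([0.46668341, 0.05366804]), array([0.44501676, 0.32708412])]
```

View pics/zt3.png

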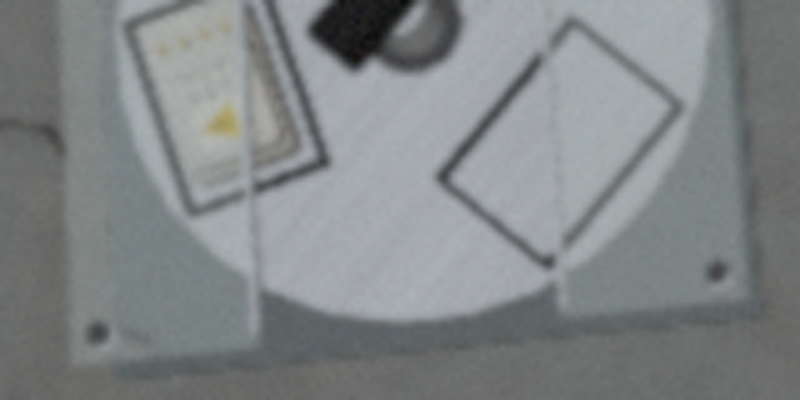

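Run:
```python
from m import *
o=(120,140)
b=T([(76,116),(670,57),(716,646),(97,708)],.063,o,5);rep("bolts",b)
p=T([(572,395),(682,482),(553,640),(440,553)],.028,o,5);rep("pocket",p)
L=T([(225,90),(258,715)],.063,o,5);Rr=T([(520,60),(560,690)],.063,o,5)
for l in(L,Rr):
  d=l[0]-l[1];print(l,np.degrees(np.arctan2(d[1],d[0])))
# disc ellipse: points on outer edge zt1 at z .02
d=T([(405,697),(118,385),(711,385),(410,113),(200,210),(630,210)],.02,o,5)
A=np.c_[2*d,np.ones(6)];s=np.linalg.lstsq(A,(d**2).sum(1),rcond=None)[0];print("disc",s[:2],np.sqrt(s[2]+s[0]**2+s[1]**2))
c=s[:2];v=p.mean(0)-c;print(np.linalg.norm(v),np.degrees(np.arctan2(v[1],v[0]))+180)
```

```text
bolts [0.5999 0.2071] [0.2556 0.2558 0.2561 0.2557] [5.1 5.  5.1 4.9]
pocket [0.5451 0.1393] [0.0618 0.0867 0.0622 0.0881] [51.  51.4 52.3 51.1]
[[0.72661171 0.28178258]
 [0.45741913 0.25709255]] 5.240439135690087
[[0.73828414 0.15524454]
 [0.46634202 0.13277657]] 4.723072874294695
disc [0.59867737 0.20745869] 0.12934395759782785
0.08670040956988126 51.810053812524444
```

Request:
{"op": "drive_tool", "data": {"plan": [-3,-3,0,-7,-7,-7,0,-15,-11,-11,0,-23,-15,-15,0,-31,-19,-19,0,-39,-23,-23,0,-47,-27,-27,0,-55,-31,-31,0,-63], "jaw": 5.5, "grip_force": 20}}

```text
time: 1.9
eef_pos: [0.4288, -0.2126, 0.2198]
ee_rot: [3.14, -0.101, 0.001]
contact_force: [0.7, -1.8, -0.6]
finger_gap: 0.0551
```

```bash
python3 -c "
from h import *
tool((.598,.206,.14));print(bot.read_state()['q'])"
```

```text
t 1.9 tcp [ 0.4288 -0.2126  0.2198] shift cm [ 14.2  -42.86   7.97] toolx [ 0.998 -0.064  0.001] F [ 0.7 -1.8 -0.6]
[ 0.63846395  0.12143656 -0.3363417   2.01560117  0.04751734  1.01098305
  0.21514757]
```

Request:
{"op": "drive_tool", "data": {"plan": [1.3,-4,0,-5,3.3,-10,0,-13,5.2,-16,1,-21,7.1,-22,2,-29,9,-28,3,-37,11,-34,4,-45,13,-39,5.5,-52,14.2,-42.5,7,-55]}}

```text
time: 2.9
eef_pos: [0.5983, 0.2053, 0.1491]
ee_rot: [-2.829, -1.367, -0.001]
contact_force: [-0.2, -0.2, -0.1]
finger_gap: 0.0551
```

```bash
python3 -c "
from h import *
tool((.598,.206,.084));print(bot.read_state()['q'])"
```

```text
t 2.9 tcp [0.5983 0.2053 0.1491] shift cm [ 0.03 -0.07  6.51] toolx [0.622 0.783 0.001] F [-0.2 -0.2 -0.1]
[ 0.05273232  0.50173535 -0.64704129  1.73919564  0.34775747  1.01689639
  0.17966832]
```

Request:
{"op": "drive_tool", "data": {"plan": [0,-0.1,1.5,0,0,-0.1,3,0,0,-0.1,4.5,0,0,-0.1,5.7,0,0,-0.1,6.5,0,0,-0.1,6.5,0,0,-0.1,6.5,0,0,-0.1,6.5,0]}}

```text
time: 3.9
eef_pos: [0.5979, 0.2061, 0.0846]
ee_rot: [-2.829, -1.367, -0.003]
contact_force: [-0.3, -0.3, -0.4]
finger_gap: 0.0547
```

Request:
{"op": "drive_tool", "data": {"plan": [0,0,0,0,0,0,0,0,0,0,0,0,0,0,0,0,0,0,0,0,0,0,0,0,0,0,0,0,0,0,0,0], "jaw": 0.5}}

```text
time: 4.9
eef_pos: [0.5994, 0.2083, 0.085]
ee_rot: [-2.826, -1.367, -0.01]
contact_force: [11.5, 11.2, -9.6]
finger_gap: 0.0222
```

```bash
python3 -c "
from h import *
tool((.598,.206,.084));print(bot.read_state()['wrist_torque'])
for c in ('top','side'):cv2.imwrite(f'pics/{c}1.png',bot.read_camera(c)[130:300,100:300] if c=='top' else bot.read_camera(c)[240:400,160:350])
"
```

```text
t 4.9 tcp [0.5994 0.2083 0.085 ] shift cm [-0.27  0.03  0.1 ] toolx [0.621 0.784 0.006] F [11.5 11.2 -9.6]
[ 2.35886838 -2.56527549 -0.16849349]
```

View pics/side1.png

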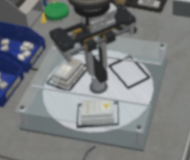

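Request:
{"op": "drive_tool", "data": {"plan": [0.3,0,0,0,0.3,0,0,5,0.3,0,0,12,0.3,0,0,19,0.3,0,0,26,0.3,0,0,33,0.3,0,0,40,0.3,0,0,46]}}

```text
time: 6.0
eef_pos: [0.5994, 0.2081, 0.0848]
ee_rot: [-3.138, -0.147, -0.001]
contact_force: [-13.6, -11.8, 13.9]
finger_gap: 0.0217
```

```bash
python3 -c "
from h import *
tool((.600,.2083,.084));s=bot.read_state();print(s['wrist_torque'],s['q'])
M=R.from_rotvec(s['ee_rot']).as_matrix();print(np.degrees(np.arctan2(M[1,0],M[0,0])))
"
```

```text
t 6.0 tcp [0.5994 0.2081 0.0848] shift cm [ 0.06 -0.01  0.08] toolx [0.996 0.093 0.001] F [-13.6 -11.8  13.9]
[-2.96411596  3.33294088  0.15987083] [-0.11405005  0.53778847 -0.42696463  1.78896474  0.28039151  0.87415888
 -0.57552827]
5.361025446834058
```

Request:
{"op": "drive_tool", "data": {"plan": [0,0,0,0.4,0,0,0,0.4,0,0,0,0.4,0,0,0,0.4,0,0,0,0.4,0,0,0,0.4,0,0,0,0.4,0,0,0,0.4]}}

```text
time: 7.0
eef_pos: [0.5993, 0.2081, 0.0848]
ee_rot: [-3.139, -0.136, -0.001]
contact_force: [-3.2, -2.1, 5.5]
finger_gap: 0.0217
```

```bash
python3 -c "
from h import *
tool((.600,.2083,.084));s=bot.read_state();print(s['wrist_torque'])
M=R.from_rotvec(s['ee_rot']).as_matrix();print(np.degrees(np.arctan2(M[1,0],M[0,0])))
"
```

```text
t 7.0 tcp [0.5993 0.2081 0.0848] shift cm [ 0.07 -0.02  0.08] toolx [0.996 0.086 0.001] F [-3.2 -2.1  5.5]
[-0.76445709  0.79482053 -0.08710859]
4.956331203114339
```

Request:
{"op": "drive_tool", "data": {"plan": [0,0,0,0,0,0,0,0,0,0,0,0,0,0,-1,0,0,0,-3,0,0,0,-6,0,0,0,-9,0,0,0,-12,0], "jaw": 5.5}}

```text
time: 8.0
eef_pos: [0.5993, 0.2082, 0.2075]
ee_rot: [-3.138, -0.136, -0.003]
contact_force: [-0.7, -0.0, -0.3]
finger_gap: 0.0549
```

Request:
{"op": "drive_tool", "data": {"plan": [-1,2,0,0,-3.3,7,0,0,-5.7,12.5,0,2.6,-8.2,18,0,2.6,-10.7,23.5,0,2.6,-13.2,29,0,2.6,-15.7,34.5,2,2.6,-18,39.6,4,2.6], "jaw": 0}}

```text
time: 9.0
eef_pos: [0.4527, -0.2042, 0.1672]
ee_rot: [3.141, 0.063, 0.005]
contact_force: [1.2, -0.0, 0.4]
finger_gap: 0.0006
```

```bash
python3 -c "
from h import *
tool((.4505,-.212,.08));s=bot.read_state();print(s['wrist_torque'])
a=bot.read_camera('top');cv2.imwrite('pics/top2.png',a)
cv2.imwrite('pics/zt4.png',cv2.resize(a[140:295,120:280],None,fx=4.8,fy=3.8,interpolation=cv2.INTER_CUBIC))
b=bot.read_camera('side')
cv2.imwrite('pics/zs2.png',cv2.resize(b[170:390,175:435],None,fx=2.7,fy=2.7,interpolation=cv2.INTER_CUBIC))
print(atz('top',bot.place_of('top','pocket')[0]['xy'],.02),atz('top',bot.place_of('top','opening')[0]['xy'],.02))
"
```

```text
t 9.0 tcp [ 0.4527 -0.2042  0.1672] shift cm [-0.28  0.77  8.72] toolx [0.999 0.04  0.003] F [ 1.2 -0.   0.4]
[-0.04098656 -0.15883563  0.01626642]
[0.51300018 0.20150769 0.02      ] [0.51750223 0.19646692 0.02      ]
```

View pics/zt4.png

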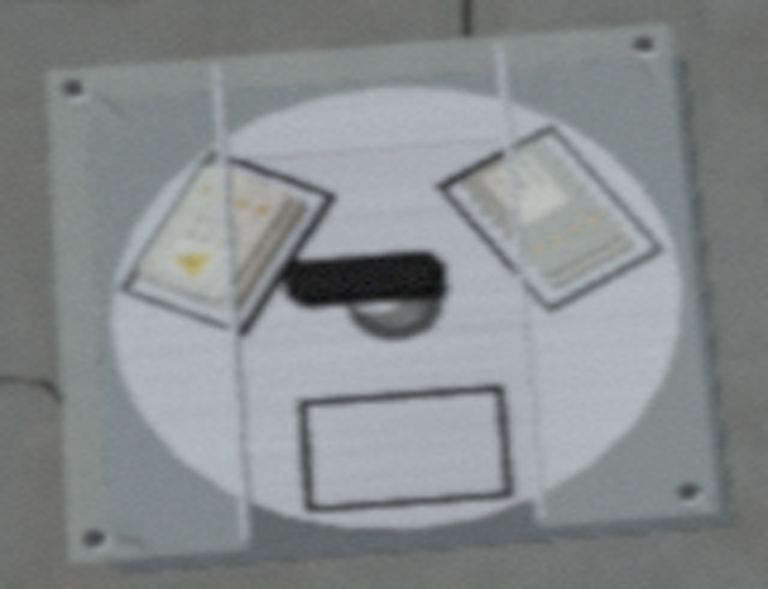

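View pics/zs2.png

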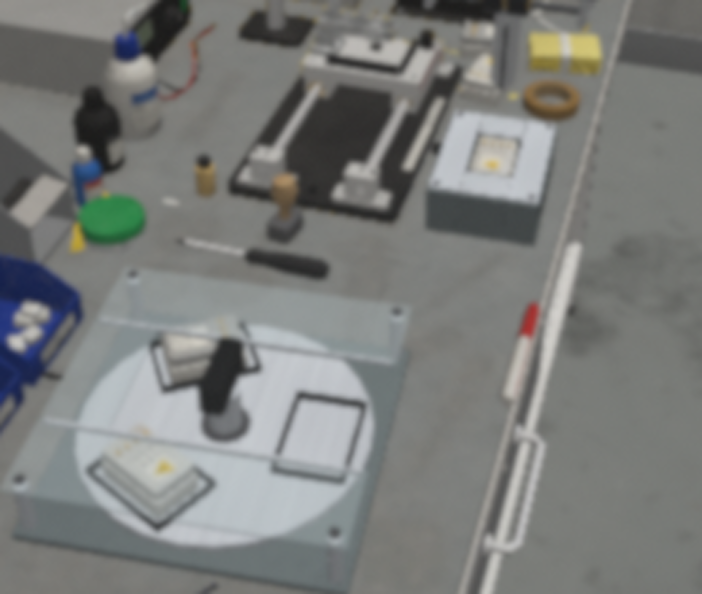

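```bash
python3 -c "
from h import *
from m import *
print(proj('side',(.4527,-.2042,.1672)),proj('top',(.4527,-.2042,.1672)))
o=(120,140)
q=lambda P:[((x)/4.8*5,y/3.8*5) for x,y in P]
rep('pocket',T(q([(300,402),(502,387),(512,493),(310,509)]),.028,o,5))
rep('bolts',T(q([(72,89),(643,44),(688,490),(94,538)]),.063,o,5))
L=T(q([(217,66),(243,546)]),.063,o,5);d=L[0]-L[1];print(np.degrees(np.arctan2(d[1],d[0])))
L=T(q([(500,44),(543,521)]),.063,o,5);d=L[0]-L[1];print(np.degrees(np.arctan2(d[1],d[0])))
rep('bar',T(q([(288,262),(443,253),(443,296),(290,305)]),.096,o,5))
"
```

```text
[359.00559822 197.23660585] [402.07160931 276.2428444 ]
pocket [0.5146 0.1982] [0.0905 0.0606 0.0897 0.0612] [4.8 5.4 5.1 6.2]
bolts [0.5998 0.2071] [0.256  0.2549 0.2561 0.2553] [5.1 5.1 5.2 5. ]
4.6959400756900145
5.146845060839011
bar [0.5959 0.203 ] [0.0663 0.0238 0.0652 0.0238] [3.6 1.5 3.6 4.1]
```

View pics/top2.png

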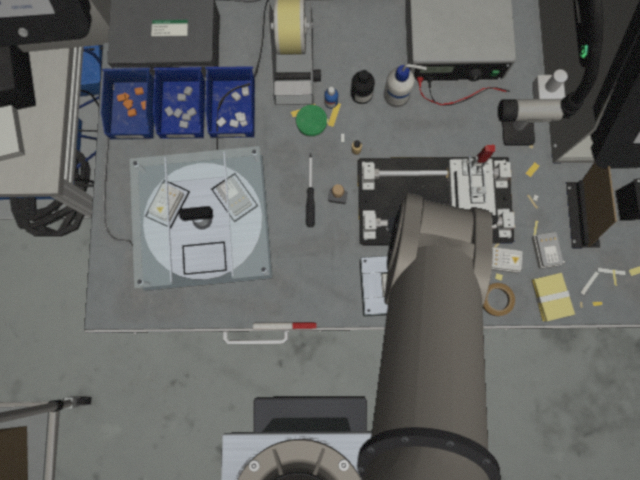

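Request:
{"op": "drive_tool", "data": {"plan": [-0.3,0.8,0,0,-0.3,0.8,2.5,0,-0.3,0.8,5,0,-0.3,0.8,7,0,-0.3,0.8,8.2,0,-0.3,0.8,8.5,0,-0.3,0.8,8.5,0,-0.3,0.8,8.5,0]}}

```text
time: 10.2
eef_pos: [0.4509, -0.2111, 0.0825]
ee_rot: [-3.141, -0.06, -0.003]
contact_force: [0.2, 0.3, 0.1]
finger_gap: 0.0003
```

Request:
{"op": "drive_tool", "data": {"plan": [0,0,0.5,0,0,0,1,0,0,0,1.4,0,0,0,1.7,0,0,0,1.9,0,0,0,2.1,0,0,0,2.2,0,0,0,2.2,0]}}

```text
time: 11.2
eef_pos: [0.4514, -0.2115, 0.0617]
ee_rot: [3.141, 0.06, 0.005]
contact_force: [-7.4, 2.0, 31.3]
finger_gap: 0.0005
```

Request:
{"op": "drive_tool", "data": {"plan": [0,0,-1,0,0,0,-3,0,0,0,-6,0,0,0,-9,0,0,0,-11,0,0,0,-11,0,0,0,-11,0,0,0,-11,0], "jaw": 7}}

```text
time: 12.2
eef_pos: [0.4506, -0.2112, 0.1707]
ee_rot: [-3.141, -0.06, -0.003]
contact_force: [0.2, -0.2, 0.5]
finger_gap: 0.0699
```

```bash
python3 -c "
from h import *
tool((.4505,-.212,.09));s=bot.read_state();print(s['finger_gap'])
b=bot.read_camera('side')
cv2.imwrite('pics/zs3.png',cv2.resize(b[150:270,280:440],None,fx=4.8,fy=4.8,interpolation=cv2.INTER_CUBIC))
bot.read_camera('top')
for c in('top','side'):
  for a in bot.place_of(c,'module_c'):print(c,a,atz(c,a['xy'],.0705))
"
```

```text
t 12.2 tcp [ 0.4506 -0.2112  0.1707] shift cm [-0.03  0.08  8.07] toolx [0.999 0.038 0.002] F [ 0.2 -0.2  0.5]
0.06989835892189086
top {'xy': [396.8, 281.2], 'conf': 0.45} [ 0.45425101 -0.20549335  0.0705    ]
side {'xy': [361.3, 224.6], 'conf': 0.78} [ 0.44094325 -0.21363305  0.0705    ]
```

View pics/zs3.png

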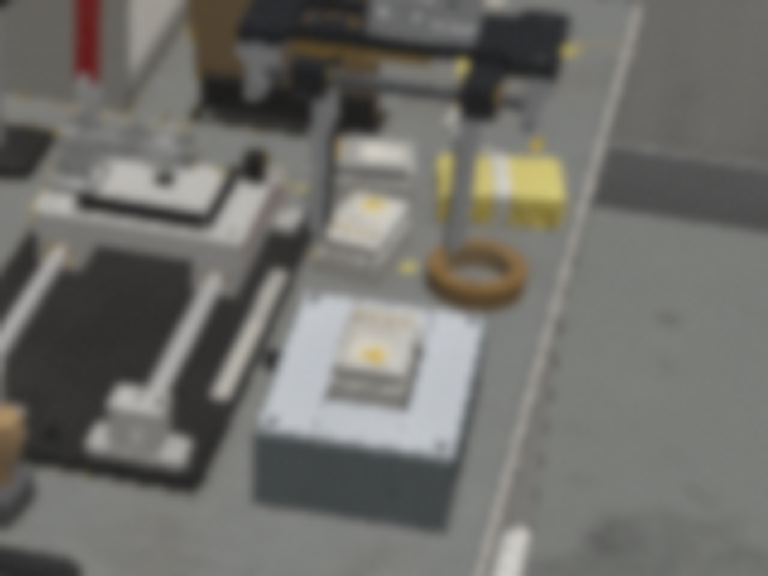

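Request:
{"op": "drive_tool", "data": {"plan": [0,0.1,2,0,0,0.1,4,0,0,0.1,6,0,0,0.1,7.5,0,0,0.1,8.6,0,0,0.1,9.15,0,0,0.1,9.15,0,0,0.1,9.15,0]}}

```text
time: 13.4
eef_pos: [0.4514, -0.2124, 0.0801]
ee_rot: [3.141, 0.06, 0.005]
contact_force: [-0.3, 0.1, 0.1]
finger_gap: 0.0701
```

Request:
{"op": "drive_tool", "data": {"plan": [0,0,0,0,0,0,0,0,0,0,0,0,0,0,0,0,0,0,0,0,0,0,0,0,0,0,0,0,0,0,0,0], "jaw": 3.5, "grip_force": 15}}

```text
time: 14.4
eef_pos: [0.4515, -0.2125, 0.0802]
ee_rot: [3.141, 0.06, 0.005]
contact_force: [0.3, -0.2, 2.6]
finger_gap: 0.0455
```

Request:
{"op": "drive_tool", "data": {"plan": [0,0,-0.6,0,0,0,-1.5,0,0,0,-3,0,0,0,-5,0,0,0,-7,0,0,0,-9,0,0,0,-11,0,0,0,-11,0]}}

```text
time: 15.4
eef_pos: [0.452, -0.2127, 0.1922]
ee_rot: [3.139, 0.06, 0.01]
contact_force: [-0.6, 0.0, -1.2]
finger_gap: 0.046
```

```bash
python3 -c "
from h import *
h=np.array((.5995,.2081));a=np.radians(5.05);p=h-.085*np.array((np.cos(a),np.sin(a)));print(p)
tool((*p,.1));s=bot.read_state();print(s['finger_gap'])
b=bot.read_camera('side')
cv2.imwrite('pics/zs4.png',cv2.resize(b[130:270,270:440],None,fx=4,fy=4,interpolation=cv2.INTER_CUBIC))
for x in bot.place_of('side','module_c'):print(x, 'exp', proj('side',s['eef_pos']-[0,0,.0097]))
"
```

```text
[0.51482995 0.20061787]
t 15.4 tcp [ 0.452  -0.2127  0.1922] shift cm [  7.8  -41.08   9.18] toolx [0.999 0.038 0.006] F [-0.6  0.  -1.2]
0.04599902321153225
{'xy': [361.2, 194.2], 'conf': 0.91} exp [360.26871818 191.07286506]
{'xy': [294.7, 330.9], 'conf': 0.63} exp [360.26871818 191.07286506]
```

View pics/zs4.png

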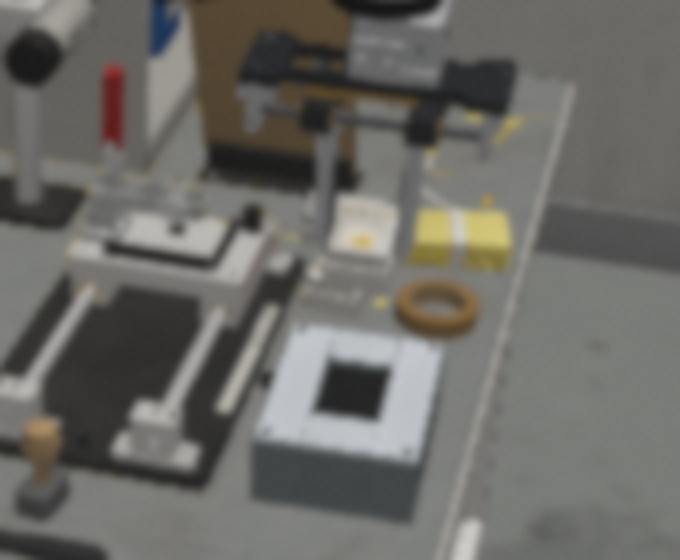

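Request:
{"op": "drive_tool", "data": {"plan": [0.5,-3,0,0,1.6,-8.5,0,-2,2.7,-14,0,-2.8,3.8,-19.5,0,-2.8,4.9,-25,0,-2.8,6,-30.5,0,-2.8,7,-36,0,-2.8,7.8,-40,0.5,-2.8]}}

```text
time: 16.5
eef_pos: [0.5134, 0.1928, 0.1847]
ee_rot: [3.138, 0.139, 0.005]
contact_force: [1.0, -0.1, -0.5]
finger_gap: 0.046
```

Request:
{"op": "drive_tool", "data": {"plan": [0,-0.6,0,0,0,-0.6,1,0,0,-0.6,3,0,0,-0.6,5,0,0,-0.6,7,0,0,-0.6,8,0,0,-0.6,8,0,0,-0.6,8,0]}}

```text
time: 17.5
eef_pos: [0.5134, 0.1985, 0.1052]
ee_rot: [3.138, 0.138, 0.006]
contact_force: [-0.2, -0.8, -1.1]
finger_gap: 0.0459
```

```bash
python3 -c "
from h import *
tool((.5148,.2006,.0447));s=bot.read_state();print(s['finger_gap'])
M=R.from_rotvec(s['ee_rot']).as_matrix();print(np.degrees(np.arctan2(M[1,0],M[0,0])))
b=bot.read_camera('side')
cv2.imwrite('pics/zs5.png',cv2.resize(b[240:390,175:345],None,fx=4,fy=4,interpolation=cv2.INTER_CUBIC))
"
```

```text
t 17.5 tcp [0.5134 0.1985 0.1052] shift cm [ 0.13 -0.2   6.05] toolx [0.996 0.088 0.004] F [-0.2 -0.8 -1.1]
0.0459153742714805
5.049592781903899
```

View pics/zs5.png

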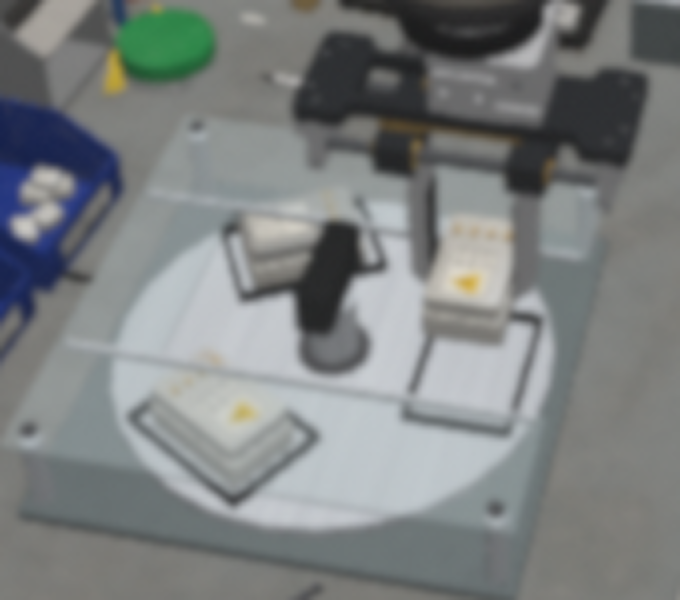

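Request:
{"op": "drive_tool", "data": {"plan": [0.13,-0.12,0.5,0,0.13,-0.12,1.7,0,0.13,-0.12,2.9,0,0.13,-0.12,4,0,0.13,-0.12,4.9,0,0.13,-0.12,5.5,0,0.13,-0.12,5.6,0,0.13,-0.12,5.6,0]}}

```text
time: 18.55
eef_pos: [0.515, 0.2001, 0.0495]
ee_rot: [3.139, 0.139, 0.006]
contact_force: [-0.1, -0.5, -0.2]
finger_gap: 0.0459
```

```bash
python3 -c "
from h import *
tool((.5148,.1998,.0447))
b=bot.read_camera('side')
cv2.imwrite('pics/zs6.png',cv2.resize(b[240:390,175:345],None,fx=4,fy=4,interpolation=cv2.INTER_CUBIC))
"
```

```text
t 18.55 tcp [0.515  0.2001 0.0495] shift cm [-0.03  0.03  0.48] toolx [0.996 0.088 0.004] F [-0.1 -0.5 -0.2]
```

View pics/zs6.png

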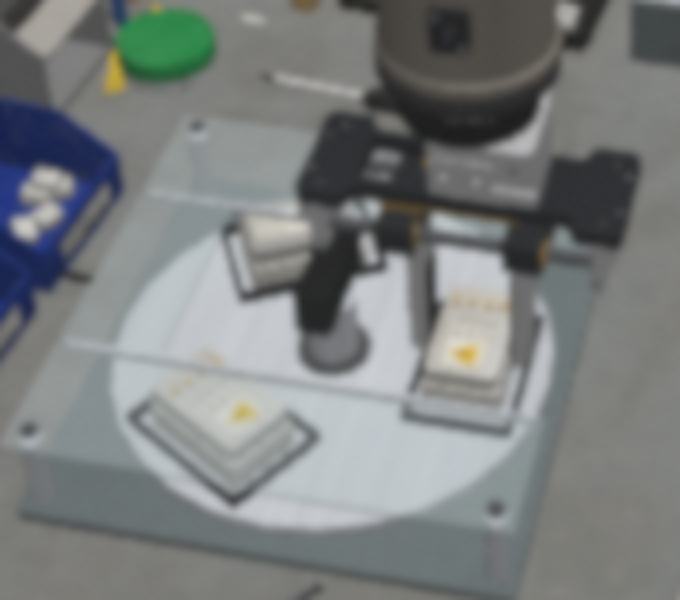

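Request:
{"op": "drive_tool", "data": {"plan": [0,0,0.1,0,0,0,0.2,0,0,0,0.3,0,0,0,0.38,0,0,0,0.45,0,0,0,0.5,0,0,0,0.55,0,0,0,0.55,0]}}

```text
time: 19.6
eef_pos: [0.5151, 0.2002, 0.0447]
ee_rot: [3.138, 0.139, 0.007]
contact_force: [-4.6, -1.7, 13.5]
finger_gap: 0.0462
```

Request:
{"op": "drive_tool", "data": {"plan": [0,0,0,0,0,0,0,0,0,0,0,0,0,0,0,0,0,0,0,0,0,0,0,0,0,0,0,0,0,0,0,0], "jaw": 6}}

```text
time: 20.6
eef_pos: [0.5151, 0.2002, 0.0447]
ee_rot: [3.138, 0.139, 0.007]
contact_force: [-0.0, 1.2, -1.0]
finger_gap: 0.0598
```

```bash
python3 -c "
from h import *
tool((.5148,.1998,.0447));print(bot.read_state()['finger_gap'])
b=bot.read_camera('side')
cv2.imwrite('pics/zs7.png',cv2.resize(b[240:390,175:345],None,fx=4,fy=4,interpolation=cv2.INTER_CUBIC))
"
```

```text
t 20.6 tcp [0.5151 0.2002 0.0447] shift cm [-0.04  0.03  0.  ] toolx [0.996 0.088 0.005] F [-0.   1.2 -1. ]
0.05976037144746144
```

View pics/zs7.png

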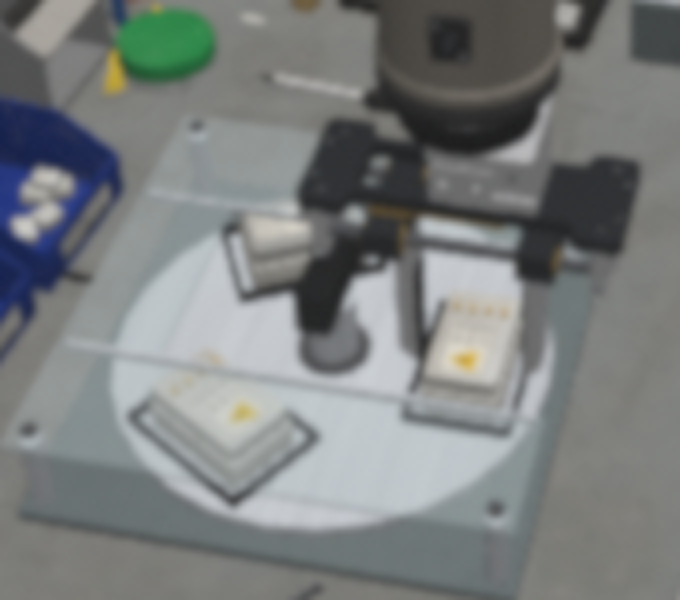

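Released; lift straight up, then swing aside to look from both cameras.

Request:
{"op": "drive_tool", "data": {"plan": [0,0,-1,0,0,0,-3,0,0,0,-6,0,0,0,-9,0,0,0,-12,0,0,0,-15,0,0,0,-17,0,0,0,-17,0]}}

```text
time: 21.65
eef_pos: [0.515, 0.2007, 0.2173]
ee_rot: [-3.138, -0.139, -0.013]
contact_force: [-0.5, 0.5, -0.0]
finger_gap: 0.0601
```

Request:
{"op": "drive_tool", "data": {"plan": [0,3,0,0,0,8,0,0,0,13,0,0,0,18,0,0,0,22,0,0,0,22,0,0,0,22,0,0,0,22,0,0]}}

```text
time: 22.65
eef_pos: [0.5343, -0.0172, 0.2172]
ee_rot: [-3.137, -0.141, -0.013]
contact_force: [0.5, -0.1, -0.5]
finger_gap: 0.06
```

```bash
python3 -c "
from h import *
tool((.5148,.1998,.0447))
a=bot.read_camera('top');cv2.imwrite('pics/top8.png',a)
cv2.imwrite('pics/zt8.png',cv2.resize(a[140:295,120:280],None,fx=4.8,fy=3.8,interpolation=cv2.INTER_CUBIC))
b=bot.read_camera('side');cv2.imwrite('pics/side8.png',b)
cv2.imwrite('pics/zs8.png',cv2.resize(b[240:390,175:345],None,fx=4,fy=4,interpolation=cv2.INTER_CUBIC))
for c in('top','side'):
  for x in bot.place_of(c,'module_c'):print(c,np.round(x['conf'],2),atz(c,x['xy'],.035))
print(bot.silhouettes('top','opening')[:0])
"
```

```text
t 22.65 tcp [ 0.5343 -0.0172  0.2172] shift cm [ -0.12 -21.78  17.26] toolx [0.996 0.09  0.008] F [ 0.5 -0.1 -0.5]
top 0.79 [0.51994156 0.20040154 0.035     ]
top 0.37 [ 0.42832235 -0.41173994  0.035     ]
side 0.78 [0.50853685 0.20012352 0.035     ]
[]
```

View pics/zt8.png

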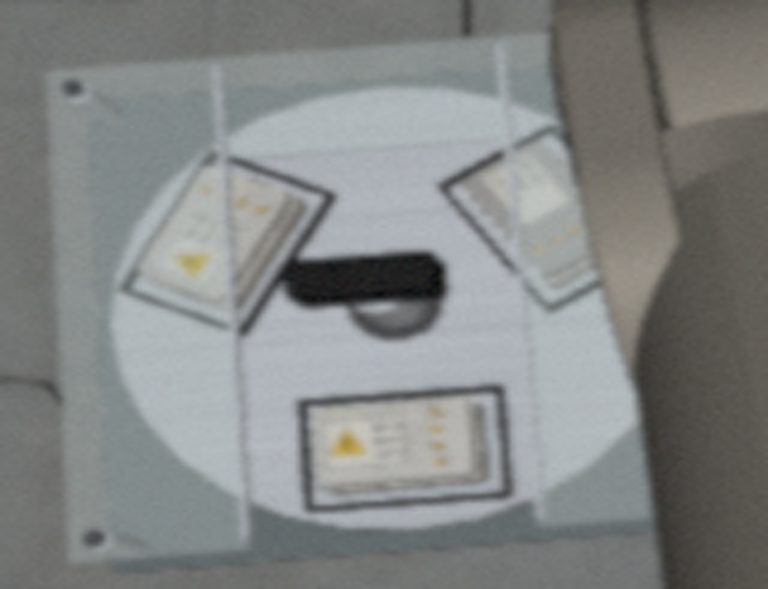

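View pics/zs8.png

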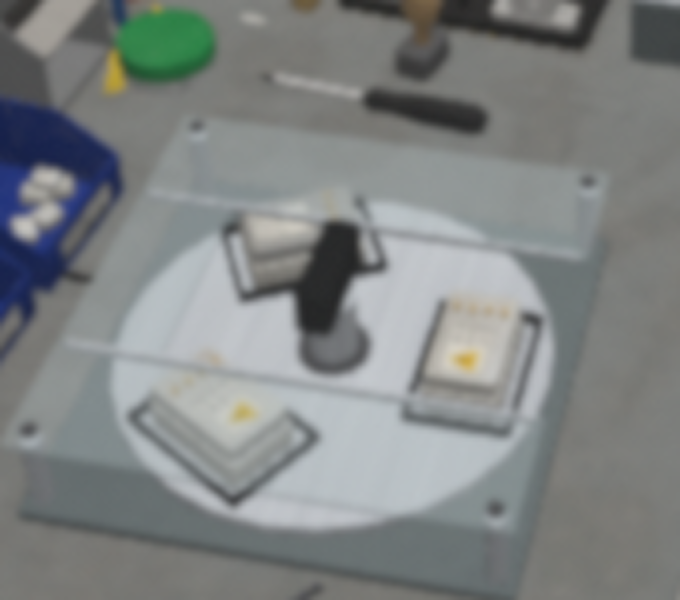

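View pics/top8.png

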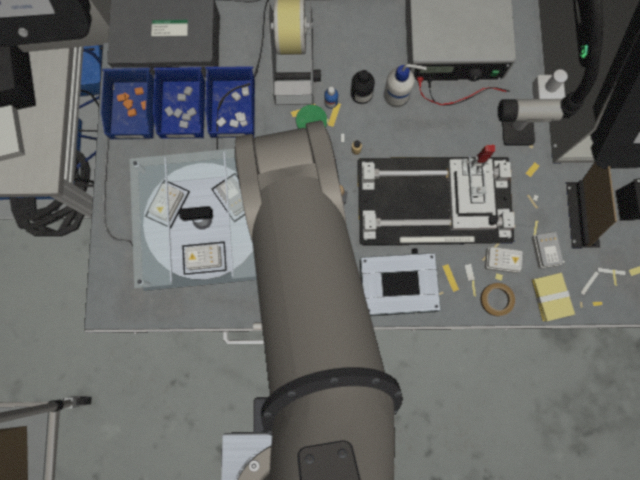

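```bash
python3 -c "
from h import *
print(bot.hand_in())"
```

```text
the job is handed in; nothing more can be done
None
```

I turned the carousel, pressed and released the module so the nest lifted it, and set the module flat in the empty pocket. I handed in at about 23 s of the 58 s limit. No verdict was reported.

- **Carousel:** I turned it about 46.5° clockwise by the bar. Before the module went in, the pocket edges measured about 5.4° and the guard 5.1°. The line from hub to pocket read 6.0° and the bar's top about 3°, both within my reading noise. The pocket looked unmoved after the placing.
- **Press:** The tool stopped at the expected depth with 31 N, and the camera showed the module raised after I let go.
- **Placing:** I lowered the module until it touched, at the expected height and with 13.5 N, then released it. The last pictures show it flat inside the pocket rim, with the gripper clear. The network's position for it differed by about 11 mm in x between the two cameras; I went by the pictures.
- **Not measured:** I did not measure the nest's height after taking the module out; the well looked dark and empty.
- **Other items:** In the last pictures the tape roll and screwdriver lie where they were. The stamp is partly hidden or cut off in both views, but what shows of it looks unmoved.

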